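Put the washed coffee mugs and coasters away

TASK

Put the washed-up coffee things away: hang every enamel mug by its handle on a hook of the mug rack, one mug to a hook, and take both coasters out of the drying stand and stack them flat in the wooden coaster box, each with its cork side down and tile side up. Leave everything at rest, and do not disturb the other things on the worktop.

Things in the scene. Friction and masses are not known exactly. Their poses are not given: they have to be found in the camera images.
- mug_rack: fixed mug rack: board 90x320x14 mm (front edge 33 mm before the posts), three dark 14 mm posts 125 mm apart along y, a hook on each, nothing higher. Prong of 8 mm bar: its axis leaves the post top at height 125 mm, rises toward the robot (-x) to 135 mm at 70 mm from the post, then turns up to its tip at 82 mm out, 149 mm high. Origin: worktop under the middle post; x away from robot, y left
- hook_1 (a point): left hook of the mug rack (seen from the robot): the middle of its prong's axis, where a mug should hang, 45 mm from the post, 131 mm above the worktop. Axes as the rack's: x from the prong's tip towards its post, z up
- hook_2 (a point): middle hook of the mug rack (seen from the robot): the middle of its prong's axis, where a mug should hang, 45 mm from the post, 131 mm above the worktop. Axes as the rack's: x from the prong's tip towards its post, z up
- hook_3 (a point): right hook of the mug rack (seen from the robot): the middle of its prong's axis, where a mug should hang, 45 mm from the post, 131 mm above the worktop. Axes as the rack's: x from the prong's tip towards its post, z up
- mug_red: red enamel mug, 66 mm across, 76 mm high, wall 3 mm, 0.15 kg; absent in some runs. Origin: centre of underside; z out of the mouth; x toward the handle, a D-shaped loop of 8 mm bar in the x-z plane reaching 72 mm from the axis; its opening spans x = 33 to 64 mm, z = 22 to 58 mm, corners cut. Stands upright at first, handle roughly toward the robot
- mug_yellow: yellow enamel mug, 66 mm across, 76 mm high, wall 3 mm, 0.15 kg; absent in some runs. Origin: centre of underside; z out of the mouth; x toward the handle, a D-shaped loop of 8 mm bar in the x-z plane reaching 72 mm from the axis; its opening spans x = 33 to 64 mm, z = 22 to 58 mm, corners cut. Stands upright at first, handle roughly toward the robot
- mug_green: green enamel mug, 66 mm across, 76 mm high, wall 3 mm, 0.15 kg; absent in some runs. Origin: centre of underside; z out of the mouth; x toward the handle, a D-shaped loop of 8 mm bar in the x-z plane reaching 72 mm from the axis; its opening spans x = 33 to 64 mm, z = 22 to 58 mm, corners cut. Stands upright at first, handle roughly toward the robot
- mug_red_eye (a point): centre of the opening of the red mug's handle: 49 mm from the mug's axis along its x, 40 mm above its underside. Axes as the mug's
- mug_yellow_eye (a point): centre of the opening of the yellow mug's handle: 49 mm from the mug's axis along its x, 40 mm above its underside. Axes as the mug's
- mug_green_eye (a point): centre of the opening of the green mug's handle: 49 mm from the mug's axis along its x, 40 mm above its underside. Axes as the mug's
- coaster_blue: square coaster, 84 x 84 mm and 10 mm thick, 0.12 kg: blue glazed tile on one face, brown cork on the other. Origin: its middle; x: out of the tile face (the cork face is at -x); y and z along its edges. At the start it stands on edge in a slot of the drying stand, z up, either face to the robot, its top edge 94 mm above the hob glass
- coaster_white: square coaster, 84 x 84 mm and 10 mm thick, 0.12 kg: white glazed tile on one face, brown cork on the other. Origin: its middle; x: out of the tile face (the cork face is at -x); y and z along its edges. At the start it stands on edge in a slot of the drying stand, z up, either face to the robot, its top edge 94 mm above the hob glass
- drying_stand: grey drying stand fixed on the black hob, whose flat glass is 5 mm above the worktop; base 120 (x) x 112 (y) x 10 mm, with two slots along its y, at x = -35 and +35 mm, each 13 mm wide, 92 mm long, with walls from 10 to 36 mm above the glass. Origin: centre of its underside; x about away from the robot
- coaster_box: open light wooden box fixed on the black hob glass (5 mm above the worktop), 108 x 108 x 27 mm, with one square pocket 96 x 96 mm, 22 mm deep, that takes the coasters as a stack. Origin: centre of its underside; x about away from the robot
- box_floor (a point): centre of the coaster box's inner floor, 10 mm above the worktop; axes as the box's
- canister_1: purple storage canister with a wooden lid, 87 x 87 x 120 mm, stands behind the work; leave alone. Origin: centre of its underside
- egg_timer: turquoise egg timer, 63 mm across, 58 mm high, behind the work; leave alone. Origin: centre of its underside
- mill_1: dark wooden pepper mill, 58 mm across, 170 mm high, behind the work; leave alone. Origin: centre of its underside

How it is judged:
By the outcome, as a careful person would: the job done as asked, in the order asked, and still so for the second after the job is handed in, with the robot touching nothing.
Of mug_red, mug_yellow, mug_green only 2 to 3 are there at a start; the rules pass over those that are not, and their reading is None.
At some moment in a run one of mug_yellow, mug_green may be knocked a few centimetres aside while the robot is not near it.
It also fails if it takes over 210 s, if anything falls off the work surface, if the arm or the gripper's body presses on something with over 40 N, if the wrist force passes 120 N, or if a joint passes its speed limit or range.

ROBOT

A 7-joint arm with a two-finger parallel gripper is mounted at the origin on a cart in front of the work surface, level with it; the furniture and walls round the work are solid. World frame = base frame: x ahead of the robot, y to its left, z up, the work surface at z = 0. Lengths are in m, angles in rad, forces in N, time in s.
With the tool pointing down it reaches from about 0.4 to 0.875 m from the base axis. Payload 6.5 kg.
Tool frame: the origin (TCP) lies on the centre line of the jaws, within the pads' length; the fingertips stand 25 mm ahead of it and the grasp point (between the pads) lies 6 mm ahead of it (ctrl.tip_extent is the distance from the TCP to the fingertips, in m); z points along the fingers, y is the line along which they close (so a half turn about z gives the same grasp; the last joint's range is limited). The gripper opens to 88 mm and grips with 3 to 60 N. Pads are 18 mm wide; open, the fingers measure 123 mm over their backs; the gripper's body (75 mm by 187 mm) begins 45 mm behind the grasp point.
Start: joints at [1.232, 0.536, -0.004, 1.538, 0.003, 1.067, -0.071], TCP at [0.175, -0.626, 0.264] pointing down, gripper open.
Joint ranges: [-2.7, 2.7], [-0.37, 2.16], [-1.27, 1.26], [0.24, 2.4], [-1.31, 4.45], [0.19, 1.91], [-2.76, 2.76]. Speed limits (rad/s): [2.39, 2.39, 3.14, 3.14, 3.14, 3.14, 3.14].

INTERFACE

Orientations are given as a unit quaternion [x, y, z, w].
In Python, from rig import ctrl gives the robot as it stands. Calls block until the motion is done:
- ctrl.move_to(position, orientation): joint-space move of the TCP to a pose.
- ctrl.line_to(position, v=0.15, rot=None): straight line of the TCP; rot=None keeps the orientation; v is the mean speed in m/s.
- ctrl.set_joints(angles): joint-space move.
- ctrl.grip(opening, f_grip=None): opening from 0.0 (shut) to 1.0 (fully open); f_grip is the grip in N (None keeps the last); returns when the fingers have stopped.
- ctrl.hold(seconds).
- ctrl.solve_ik(position, orientation): joint angles nearest the present ones, or None.
- ctrl.capture(name): name is "scene" or "side" or "wrist"; returns a dict with "frame" (420x560x3 uint8, blue, green, red), "camera_matrix" (3x3 intrinsics, pixels), "xyz" and "attitude" of the camera in the world. Camera axes: x right, y up, looking along -z (the intrinsics and any distortion apply to the point x, -y, -z); pixel columns grow to the right and rows downward; lengths in m; the calibration is good to about 2 mm. The wrist camera is an equidistant fisheye: a pixel r from the principal point sees the ray r / f radians off the axis. A picture is of the moment at which its call begins. There is no depth.
A pose or a line that the arm cannot do raises ctrl.MotionError and nothing moves.
- ctrl.finish_job(): hands the job in; it is judged then, once.
Readings, each from a call of its own:
- ctrl.get_t(): time.
- ctrl.get_joint_pos(): joint angles.
- ctrl.get_joint_velocities(): joint speeds.
- ctrl.get_joint_efforts(): joint torques, N m.
- ctrl.get_ee_pos(): TCP position.
- ctrl.get_tool_rot(): TCP orientation.
- ctrl.get_ft_force(): force on the tool from outside, world axes, zero at the start.
- ctrl.get_ft_torque(): the same for the moment, N m.
- ctrl.get_grip_width(): opening from 0.0 (shut) to 1.0 (fully open).
- ctrl.get_grip_force(): force on a finger pad.
Only numpy, scipy, OpenCV 4.12 (cv2) and the standard library are available. Lean on these libraries where they do the work, as an engineer would, in place of code of your own. Each camera call takes 0.05 s, during which the arm holds its last target. There are 200 camera calls.

## Working session

There is one attempt and no reset: what is moved stays moved. The work goes in short steps, each a Python script; the robot and the scene stay as the last script left them, time stands still between calls to the robot, and variables do not carry over. Pictures are saved under pics/ and viewed, at most 14 in all, crops included, and the job is handed in when it is done.

```bash
ls; mkdir -p pics
python3 - <<'E'
from rig import ctrl
import cv2
for n in ("scene","side","wrist"):
    c=ctrl.capture(n); cv2.imwrite(f"pics/{n}0.png",c["frame"]); print(n,c["camera_matrix"],c["xyz"],c["attitude"],[k for k in c])
print(ctrl.get_t(),ctrl.tip_extent,ctrl.get_tool_rot())
E
```

```text
pics
scene [[477.65218311   0.         275.04715651]
 [  0.         477.65218311 215.13798276]
 [  0.           0.           1.        ]] [-0.0325328   0.83768387  1.11615407] [-0.11379877  0.3759963   0.88061642 -0.26493649] ['frame', 'camera_matrix', 'xyz', 'attitude']
side [[439.91871299   0.         279.70923943]
 [  0.         439.91871299 209.33790892]
 [  0.           0.           1.        ]] [ 0.01127652 -0.95056203  0.52572988] [ 0.54010875 -0.13605231 -0.19921372  0.80627923] ['frame', 'camera_matrix', 'xyz', 'attitude']
wrist [[325.1922621    0.         282.07835659]
 [  0.         325.1922621  208.10807883]
 [  0.           0.           1.        ]] [ 0.24945861 -0.60516904  0.38386709] [-0.12038742  0.09217574 -0.59684796  0.78789784] ['frame', 'camera_matrix', 'xyz', 'attitude']
0.15 0.025 [ 9.90706209e-01  1.36017441e-01 -1.50514745e-04 -6.63277435e-04]
```

View pics/scene0.png

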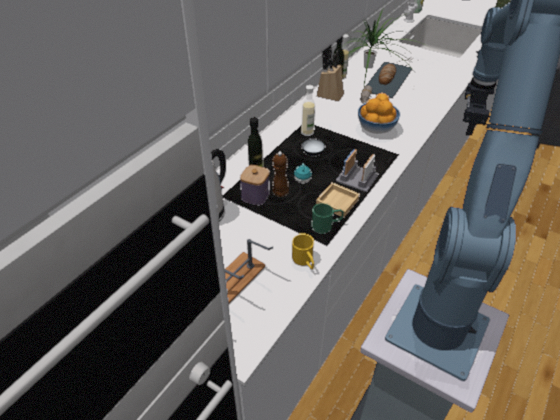

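View pics/side0.png

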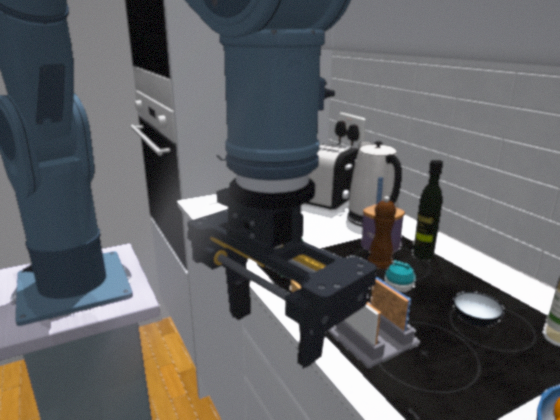

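The scene view shows the yellow mug at (303,250), the green mug at (322,218), the box at (338,200), the stand at (360,170) and the rack at (245,270), which is partly hidden. The side view is mostly blocked by the arm. Next I'll localise these roughly and look with the wrist camera.

```bash
cat > h.py <<'E'
from rig import ctrl
import cv2, numpy as np
from scipy.spatial.transform import Rotation as R
def ray(c,px):
    K=c["camera_matrix"]; u=(np.array(px,float)-K[:2,2])/K[0,0]
    if c.get("fish"):
        r=np.linalg.norm(u); s=np.sin(r)/max(r,1e-9); d=np.array([u[0]*s,-u[1]*s,-np.cos(r)])
    else: d=np.array([u[0],-u[1],-1])
    d=R.from_quat(c["attitude"]).apply(d); return np.array(c["xyz"]),d/np.linalg.norm(d)
def plane(c,px,z):
    o,d=ray(c,px); return o+d*(z-o[2])/d[2]
def proj(c,P):
    K=c["camera_matrix"]; p=R.from_quat(c["attitude"]).inv().apply(np.array(P,float)-c["xyz"]); p=np.array([p[0],-p[1],-p[2]])
    if c.get("fish"):
        t=np.arctan2(np.hypot(p[0],p[1]),p[2]); n=np.hypot(p[0],p[1])+1e-12; return K[:2,2]+K[0,0]*t*p[:2]/n
    return K[:2,2]+K[0,0]*p[:2]/p[2]
def cap(n,save=None):
    c=ctrl.capture(n); c["fish"]=n=="wrist"
    if save:
        import pickle; cv2.imwrite(f"pics/{save}.png",c["frame"]); pickle.dump(c,open(f"pics/{save}.pkl","wb"))
    return c
def load(s):
    import pickle; return pickle.load(open(f"pics/{s}.pkl","rb"))
def tri(obs):
    A=0;b=0
    for c,px in obs:
        o,d=ray(c,px); M=np.eye(3)-np.outer(d,d); A=A+M; b=b+M@o
    return np.linalg.solve(A,b)
def down(yaw,tilt=0):  # tool down; jaw (y axis) direction at angle yaw+90deg ; tool x at yaw
    return (R.from_euler('z',yaw)*R.from_euler('x',np.pi)).as_quat()
E
python3 - <<'E'
from h import *
c=cap("scene")
for n,p,z in [("yel",(301,262),0),("green",(320,230),.005),("box",(338,198),.03),("stand",(360,178),.02),("rackfront",(240,298),.0),("rackpost",(250,255),.06),("glassR",(360,128),.005),("front",(300,310),0)]:
    print(n,plane(c,p,z).round(3))
t=R.from_quat(ctrl.get_tool_rot()); w=cap("wrist")
print("cam in tool",t.inv().apply(w["xyz"]-ctrl.get_ee_pos()).round(4),(t.inv()*R.from_quat(w["attitude"])).as_matrix().round(3))
for p in [(.45,.1,.4),(.5,.25,.4),(.45,-.15,.4),(.45,.35,.4)]:
  for y in (-1.57,0,1.57,3.14): print(p,y,ctrl.solve_ik(p,down(y)) is not None)
E
```

```text
yel [ 0.432 -0.005  0.   ]
green [ 0.449 -0.152  0.005]
box [ 0.463 -0.297  0.03 ]
stand [ 0.452 -0.448  0.02 ]
rackfront [0.507 0.207 0.   ]
rackpost [0.546 0.1   0.06 ]
glassR [ 0.604 -0.761  0.005]
front [0.342 0.148 0.   ]
cam in tool [ 0.0772  0.0003 -0.1208] [[ 0.001  0.954  0.3  ]
 [ 1.    -0.001 -0.   ]
 [-0.     0.3   -0.954]]
(0.45, 0.1, 0.4) -1.57 True
(0.45, 0.1, 0.4) 0 True
(0.45, 0.1, 0.4) 1.57 True
(0.45, 0.1, 0.4) 3.14 True
(0.5, 0.25, 0.4) -1.57 True
(0.5, 0.25, 0.4) 0 True
(0.5, 0.25, 0.4) 1.57 True
(0.5, 0.25, 0.4) 3.14 True
(0.45, -0.15, 0.4) -1.57 True
(0.45, -0.15, 0.4) 0 True
(0.45, -0.15, 0.4) 1.57 True
(0.45, -0.15, 0.4) 3.14 True
(0.45, 0.35, 0.4) -1.57 True
(0.45, 0.35, 0.4) 0 True
(0.45, 0.35, 0.4) 1.57 True
(0.45, 0.35, 0.4) 3.14 True
```

Run:
```python
from h import *
p=ctrl.get_ee_pos(); ctrl.line_to([p[0],p[1],.40],v=.3)
for i,(q,y) in enumerate([((.45,-.42,.36),np.pi),((.45,-.2,.36),np.pi),((.42,.05,.38),np.pi),((.42,.1,.40),np.pi/2)]):
    try:
        ctrl.move_to(q,down(y)); c=cap("wrist",f"w{i}"); print(i,ctrl.get_t(),ctrl.get_joint_pos().round(2) if hasattr(ctrl.get_joint_pos(),'round') else ctrl.get_joint_pos())
    except ctrl.MotionError as e: print(i,e)
cv2.imwrite("pics/m1.png",cv2.resize(np.vstack([np.hstack([cv2.imread("pics/w0.png"),cv2.imread("pics/w1.png")]),np.hstack([cv2.imread("pics/w2.png"),cv2.imread("pics/w3.png")])]),(800,600)))
```

```text
0 2.725 [ 1.11  0.47 -0.62  1.49  0.28  1.27  2.03]
1 3.6583 [ 0.97  0.24 -0.75  1.79  0.18  1.18  1.73]
2 4.7 [ 0.72  0.09 -0.98  1.9   0.08  1.19  1.28]
3 6.2333 [ 0.53  0.08 -0.9   1.86  0.07  1.24 -0.39]
```

View pics/m1.png

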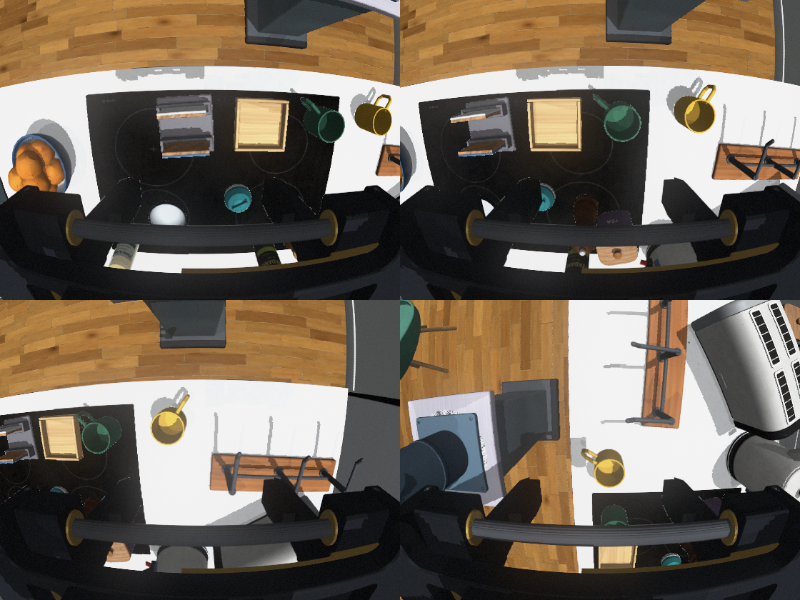

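Tiles (2x2 at 0.714 scale) show two mugs, yellow and green, with no red one. In tile w2 the yellow mug is at (170,425), green at (98,433), the box at (60,437), and the rack board runs from (210,457) to (337,490). In tile w0 the stand is at (187,125). I'll measure next from metric top-down rectifications.

```bash
cat >> h.py <<'E'
S=0.0005
def rect(c,x0,x1,y0,y1,z):
    """orthorectified patch on plane z; row 0 = x1 (far), col 0 = y1 (left)"""
    X,Y=np.meshgrid(np.arange(x1,x0,-S),np.arange(y1,y0,-S),indexing='ij')
    P=np.stack([X,Y,np.full_like(X,z)],-1)-c["xyz"]; p=R.from_quat(c["attitude"]).inv().apply(P.reshape(-1,3)); a=p[:,0];b=-p[:,1];d=-p[:,2]
    n=np.hypot(a,b); k=np.arctan2(n,d)/n if c["fish"] else 1/d
    K=c["camera_matrix"]; m=[(K[i,2]+K[0,0]*k*v).reshape(X.shape).astype(np.float32) for i,v in ((0,a),(1,b))]
    return cv2.remap(c["frame"],m[0],m[1],cv2.INTER_LINEAR)
HUE={"yellow":((18,110,60),(35,255,255)),"green":((65,70,25),(90,255,200))}
def mug(c,col,guess,zoff=0,save=None):
    """rim circle (z=76mm) and handle direction"""
    gx,gy=guess; w=.11; B=(gx-w,gx+w,gy-w,gy+w)
    f=cv2.cvtColor(rect(c,*B,.076+zoff),cv2.COLOR_BGR2GRAY)
    m=cv2.inRange(cv2.cvtColor(rect(c,*B,.076+zoff),cv2.COLOR_BGR2HSV),*HUE[col])
    g=cv2.GaussianBlur(rect(c,*B,.076+zoff)[:,:,1],(5,5),0)
    g=cv2.max(g,0)
    cs=cv2.HoughCircles(cv2.GaussianBlur(f,(5,5),0),cv2.HOUGH_GRADIENT,1.5,10,param1=60,param2=12,minRadius=62,maxRadius=69)
    out=[]
    for (u,v,r) in (cs[0] if cs is not None else [])[:8]:
        M=np.zeros_like(m); cv2.circle(M,(int(u),int(v)),int(r),255,-1); out.append(((m[M>0]>0).mean(),u,v,r))
    fr,u,v,r=max(out); ctr=np.array([B[1]-v*S,B[3]-u*S])
    # handle: plane through the top bar (z=62)
    m2=cv2.inRange(cv2.cvtColor(rect(c,*B,.062+zoff),cv2.COLOR_BGR2HSV),*HUE[col])
    V,U=np.nonzero(m2); p=np.stack([B[1]-V*S,B[3]-U*S],1)-ctr; rr=np.hypot(*p.T)
    return ctr,r*S,fr,p,rr,m2
E
python3 - <<'E'
from h import *
cs=cv2.imread
def save(n,c,*a): cv2.imwrite(f"pics/{n}.png",rect(c,*a))
c=load("w2")
A=rect(c,.36,.56,-.10,.10,.062)
c1=load("w1"); B=rect(c1,.36,.56,-.25,-.05,.067)
C=rect(load("w2"),.40,.60,.04,.44,.014)
D=rect(load("w0"),.36,.56,-.38,-.18,.032); E=rect(load("w0"),.36,.56,-.55,-.35,.099)
cv2.imwrite("pics/m2.png",cv2.resize(np.vstack([np.hstack([A,B,D]),np.hstack([E,C])]),(780,520)))
E
```

```text
Traceback (most recent call last):
ValueError: all the input array dimensions except for the concatenation axis must match exactly, but along dimension 0, the array at index 0 has size 401 and the array at index 1 has size 400
```

Run:
```python
from h import *
c=load("w2");c1=load("w1");c0=load("w0")
k=lambda f,h,w:f[:h,:w]
def rc(c,*a): return np.pad(rect(c,*a),((0,3),(0,3),(0,0)))
A=k(rc(c,.36,.56,-.10,.10,.062),400,400)
B=k(rc(c1,.36,.56,-.25,-.05,.067),400,400)
C=k(rc(c,.40,.60,.04,.44,.014),400,800)
D=k(rc(c0,.36,.56,-.38,-.18,.032),400,400); E=k(rc(c0,.36,.56,-.55,-.35,.099),400,400)
cv2.imwrite("pics/m2.png",cv2.resize(np.vstack([np.hstack([A,B,D]),np.hstack([E,C])]),(798,532)))
```

```text
(no output)
```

View pics/m2.png

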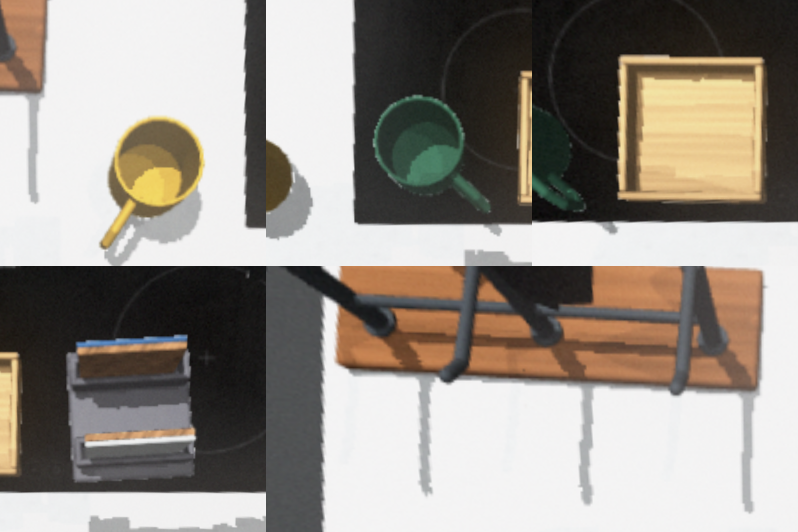

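The rectified tiles (1.33 px/mm) show:
- **Yellow mug:** rim at (160,160), handle end at (108,243).
- **Green mug:** rim at (420,145), handle to (487,207).
- **Box:** about (692,130), almost square to the axes.
- **White coaster:** at (140,440), tile towards the robot.
- **Blue coaster:** at (132,347), tile on the far side.
- **Rack:** posts at (378,322), (545,332) and (713,340).

Next I'll get precise numbers and check whether tilted handle grasps are reachable.

```bash
cat >> h.py <<'E'
HOOKMID=np.array([.550,.2305]); RYAW=-.0545
def hook(i,out=.045,z=.131):
    q=R.from_euler('z',RYAW).as_matrix()[:2,:2]; return np.append(HOOKMID+q@[-out,(2-i)*.125],z)
def Tg(alpha,flip=0):
    """tool rot in mug frame: d=(-cos a,0,-sin a), jaw +-y_m"""
    d=np.array([-np.cos(alpha),0,-np.sin(alpha)]); x=np.array([-np.sin(alpha),0,np.cos(alpha)])*(1-2*flip)
    return R.from_matrix(np.stack([x,np.cross(d,x),d],1))
def Rm0(th): return R.from_euler('z',th)          # upright mug, handle at angle th
def Rmf(side,phi):
    """hung: x_m up, z_m = side*rack y, then swung by phi about rack x (about y_m)"""
    x=np.array([0,0,1.]); z=np.array([0,side,0.]); M=np.stack([x,np.cross(z,x),z],1)
    return R.from_euler('z',RYAW)*R.from_matrix(M)*R.from_euler('y',phi)
def tcp(Rt,pg,off=.006): return np.asarray(pg)-Rt.as_matrix()[:,2]*off   # TCP with pad point at pg
E
python3 - <<'E'
from h import *
for n,col,w,g,zo in [("y","yellow","w2",(.44,-.02),0),("y","yellow","w1",(.44,-.02),0),("g","green","w1",(.45,-.165),.005),("g","green","w2",(.45,-.165),.005)]:
    try:
        ctr,r,fr,p,rr,m=mug(load(w),col,g,zo)
        s=(rr>.040)&(rr<.075)&(p[:,0]<0); a=np.arctan2(p[s,1],p[s,0])%(2*np.pi); k=abs(a-np.median(a))<.4
        print(col,w,ctr.round(4),round(r,4),round(fr,2),np.degrees(np.median(a[k])).round(1),[np.degrees(np.median(a[k&(abs(rr[s]-q)<.002)])).round(1) for q in (.045,.05,.055,.06,.065)])
    except Exception as e: print(col,w,e)
for nm,ctr,th,z0 in [("y",(.44,-.02),np.radians(212),0),("g",(.45,-.165),np.radians(145),.005)]:
  for al in (35,45,55,65,75,90):
    for fl in (0,1):
      T=Tg(np.radians(al),fl); Rt=Rm0(th)*T; pg=np.array([ctr[0],ctr[1],z0])+Rm0(th).apply([.066,0,.048])
      q=ctrl.solve_ik(tcp(Rt,pg),Rt.as_quat()) 
      res=[]
      for side in (1,-1):
        for hk in (2,3):
          for phi in np.radians((-50,-30,-15,0,15,30,50)):
            M=Rmf(side,phi); Rt2=M*T; eye=hook(hk); pg2=eye+M.apply(np.array([.066,0,.048])-[.058,0,.04])
            if ctrl.solve_ik(tcp(Rt2,pg2),Rt2.as_quat()) is not None: res.append((side,hk,int(round(np.degrees(phi)))))
      print(nm,al,fl,q is not None and np.round(q,2),res)
E
```

```text
yellow w2 [ 0.4341 -0.0176] 0.0316 0.65 145.9 [np.float64(145.7), np.float64(145.7), np.float64(146.0), np.float64(145.9), np.float64(146.1)]
yellow w1 [ 0.4349 -0.0221] 0.0341 0.97 147.7 [np.float64(145.7), np.float64(145.8), np.float64(146.0), np.float64(147.1), np.float64(148.7)]
green w1 [ 0.4509 -0.1641] 0.0316 0.71 228.7 [np.float64(228.9), np.float64(228.9), np.float64(228.8), np.float64(228.7), np.float64(nan)]
green w2 [ 0.4524 -0.1641] 0.0316 0.27 229.0 [np.float64(229.0), np.float64(229.4), np.float64(229.0), np.float64(228.8), np.float64(nan)]
y 35 0 False [(1, 2, -50), (1, 2, -30), (1, 2, -15), (1, 2, 0), (1, 2, 15), (1, 2, 30), (1, 2, 50), (1, 3, -50), (1, 3, -30), (1, 3, -15), (1, 3, 0), (1, 3, 15), (1, 3, 30), (1, 3, 50), (-1, 2, -50), (-1, 2, -30), (-1, 2, -15), (-1, 2, 0), (-1, 2, 15), (-1, 2, 30), (-1, 2, 50), (-1, 3, -50), (-1, 3, -30), (-1, 3, -15), (-1, 3, 0), (-1, 3, 15), (-1, 3, 30), (-1, 3, 50)]
y 35 1 False [(1, 2, -50), (1, 2, -30), (1, 2, -15), (1, 2, 0), (1, 2, 15), (1, 2, 30), (1, 2, 50), (1, 3, -50), (1, 3, -30), (1, 3, -15), (1, 3, 0), (1, 3, 15), (1, 
[... 7375 characters left out ...]
3, 0), (1, 3, 15), (1, 3, 30), (1, 3, 50), (-1, 2, -50), (-1, 2, -30), (-1, 2, -15), (-1, 2, 0), (-1, 2, 15), (-1, 2, 30), (-1, 2, 50), (-1, 3, -50), (-1, 3, -30), (-1, 3, -15), (-1, 3, 0), (-1, 3, 15), (-1, 3, 30), (-1, 3, 50)]
g 90 0 [ 0.46  0.56 -0.31  2.23  0.43  0.4  -2.38] [(1, 2, -15), (1, 2, 0), (1, 2, 15), (1, 2, 30), (1, 2, 50), (1, 3, -50), (1, 3, -30), (1, 3, -15), (1, 3, 0), (1, 3, 15), (1, 3, 30), (1, 3, 50), (-1, 2, -50), (-1, 2, -30), (-1, 2, -15), (-1, 2, 0), (-1, 2, 15), (-1, 2, 30), (-1, 2, 50), (-1, 3, -50), (-1, 3, -30), (-1, 3, -15), (-1, 3, 0), (-1, 3, 15), (-1, 3, 30), (-1, 3, 50)]
g 90 1 [ 0.7   0.62 -0.6   2.22  0.74  0.51  0.48] [(1, 2, -15), (1, 2, 0), (1, 2, 15), (1, 2, 30), (1, 2, 50), (1, 3, -50), (1, 3, -30), (1, 3, -15), (1, 3, 0), (1, 3, 15), (1, 3, 30), (1, 3, 50), (-1, 2, -50), (-1, 2, -30), (-1, 2, -15), (-1, 2, 0), (-1, 2, 15), (-1, 2, 30), (-1, 2, 50), (-1, 3, -50), (-1, 3, -30), (-1, 3, -15), (-1, 3, 0), (-1, 3, 15), (-1, 3, 30), (-1, 3, 50)]
  return _methods._mean(a, axis=axis, dtype=dtype,
  ret = ret.dtype.type(ret / rcount)
```

```bash
cat >> h.py <<'E'
def look(col,guess,zo,save):
    """closer look: centre, handle angle"""
    ctrl.move_to([guess[0]-.06,guess[1],.26],down(np.pi)); c=cap("wrist",save)
    ctr,r,fr,p,rr,m=mug(c,col,guess,zo)
    s=(rr>.042)&(rr<.066); a=np.arctan2(p[s,1],p[s,0])%(2*np.pi); k=abs(a-np.median(a))<.3
    return ctr,np.median(a[k]),r,fr
GM=np.array([.066,0,.065])      # pad point in the mug frame (tips at z=46 mm)
def pick_pose(ctr,th,z0,T): 
    Rt=Rm0(th)*T; return Rt,tcp(Rt,np.array([ctr[0],ctr[1],z0])+Rm0(th).apply(GM))
def hang_pose(hk,phi,out,z,T,pm):
    """tool pose with mug-frame point pm at the prong position"""
    M=Rmf(-1,phi); Rt=M*T; return Rt,tcp(Rt,hook(hk,out,z)+M.apply(GM-np.array(pm)))
E
python3 - <<'E'
from h import *
c2=load("w2");c3=load("w3")
for px,z in [((700,345),.19),((735,445),.2),((700,345),.1)]: print("toaster/kettle",px,plane(c3,((px[0]-400)*1.4,(px[1]-300)*1.4),z).round(3))
ctrl.move_to([.42,.05,.38],down(np.pi))
ctr,th,r,fr=look("yellow",(.4345,-.02),0,"ly"); print(ctr.round(4),np.degrees(th),r,fr,ctrl.get_t())
T=Tg(np.pi/2,1)
print(ctrl.get_joint_pos())
Rt,p=pick_pose(ctr,th,0,T); print("pick",p.round(3),ctrl.solve_ik(p,Rt.as_quat()))
for phi in (-55,-45,-35,35):
  for hk in (2,3):
    print(phi,hk,[(Rt.as_matrix()[:,2].round(2),p.round(3),np.round(ctrl.solve_ik(p,Rt.as_quat()) if ctrl.solve_ik(p,Rt.as_quat()) is not None else [0],2)) for Rt,p in [hang_pose(hk,np.radians(phi),o,.14,T,(.05,0,.036)) for o in (.13,.05)]])
E
```

```text
toaster/kettle (700, 345) [0.565 0.234 0.19 ]
toaster/kettle (735, 445) [0.636 0.082 0.2  ]
toaster/kettle (700, 345) [0.605 0.249 0.1  ]
[ 0.4024 -0.0116] 314.8163649339885 0.03325 0.47487749579463173 8.4
[ 0.79399922  0.14487028 -0.90989307  2.16745528  0.1477533   0.88674479
  1.3674214 ]
pick [ 0.449 -0.058  0.071] [-0.76190901  0.92054325  1.08064311  2.19928575 -1.20444974  0.85128497
 -1.2293684 ]
-55 2 [(array([0.03, 0.57, 0.82]), array([0.418, 0.204, 0.121]), array([ 0.66,  1.96, -0.79,  1.67, -0.9 ,  1.62,  1.46])), (array([0.03, 0.57, 0.82]), array([0.498, 0.2  , 0.121]), array([ 0.61,  1.94, -0.86,  1.51, -0.96,  1.66,  1.32]))]
-55 3 [(array([0.03, 0.57, 0.82]), array([0.412, 0.08 , 0.121]), array([ 0.79,  1.83, -0.63,  1.67, -0.89,  1.83,  1.4 ])), (array([0.03, 0.57, 0.82]), array([0.491, 0.075, 0.121]), array([ 0.73,  1.83, -0.7 ,  1.51, -0.98,  1.86,  1.25]))]
-45 2 [(array([0.04, 0.71, 0.71]), array([0.418, 0.202, 0.127]), array([ 0.74,  1.86, -0.77,  1.76, -0.89,  1.47,  1.43])), (array([0.04, 0.71, 0.71]), array([0.498, 0.197, 0.127]), array([ 0.68,  1.85, -0.84, 
[... 545 characters left out ...]
), array([0.411, 0.075, 0.133]), array([ 0.91,  1.63, -0.61,  1.8 , -0.84,  1.55,  1.32])), (array([0.04, 0.82, 0.57]), array([0.491, 0.071, 0.133]), array([ 0.84,  1.64, -0.68,  1.64, -0.9 ,  1.58,  1.2 ]))]
35 2 [(array([ 0.04,  0.82, -0.57]), array([0.419, 0.218, 0.173]), array([ 0.8 ,  0.88, -1.04,  2.23, -0.67,  0.38,  0.57])), (array([ 0.04,  0.82, -0.57]), array([0.499, 0.214, 0.173]), array([ 0.72,  0.9 , -0.97,  2.04, -0.56,  0.49,  0.45]))]
35 3 [(array([ 0.04,  0.82, -0.57]), array([0.412, 0.093, 0.173]), array([ 0.99,  0.8 , -0.9 ,  2.18, -0.58,  0.66,  0.67])), (array([ 0.04,  0.82, -0.57]), array([0.492, 0.089, 0.173]), array([ 0.9 ,  0.87, -0.88,  2.  , -0.5 ,  0.72,  0.54]))]
```

View pics/ly.png

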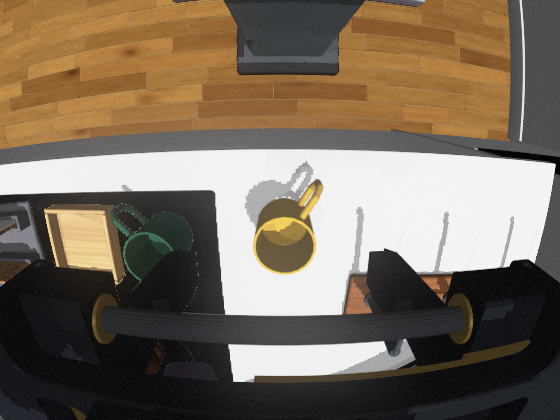

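The close view shows the yellow rim ellipse at (285,243) with its handle running to (318,185). The Hough fit locked onto the wrong circle. I'll use the largest inscribed circle of the mask (distance transform) instead.

```bash
cat >> h.py <<'E'
HUE={"yellow":((15,90,25),(36,255,255)),"green":((60,60,12),(95,255,220))}
def mug(c,col,guess,zoff=0,w=.1):
    gx,gy=guess; B=(gx-w,gx+w,gy-w,gy+w)
    msk=lambda z: cv2.inRange(cv2.cvtColor(rect(c,*B,z+zoff),cv2.COLOR_BGR2HSV),*HUE[col])
    m=cv2.morphologyEx(msk(.076),cv2.MORPH_CLOSE,np.ones((15,15)))
    cn=max(cv2.findContours(m,cv2.RETR_EXTERNAL,cv2.CHAIN_APPROX_NONE)[0],key=cv2.contourArea); m[:]=0; cv2.drawContours(m,[cn],-1,255,-1)
    D=cv2.distanceTransform(m,cv2.DIST_L2,5); v,u=np.unravel_index(D.argmax(),D.shape); r=D.max()*S; ctr=np.array([B[1]-v*S,B[3]-u*S])
    V,U=np.nonzero(msk(.062)); p=np.stack([B[1]-V*S,B[3]-U*S],1)-ctr; rr=np.hypot(*p.T)
    s=(rr>.042)&(rr<.066); a=np.arctan2(p[s,1],p[s,0])%(2*np.pi); k=abs(a-np.median(a))<.4
    return ctr,np.median(a[k]),r
def look(col,guess,zo,save):
    ctrl.move_to([guess[0]-.06,guess[1],.28],down(np.pi)); return mug(cap("wrist",save),col,guess,zo)
E
python3 - <<'E'
from h import *
for w,col,g,zo in [("ly","yellow",(.435,-.02),0),("w2","yellow",(.435,-.02),0),("w1","yellow",(.435,-.02),0),("w3","yellow",(.435,-.02),0),("w1","green",(.45,-.165),.005),("w2","green",(.45,-.165),.005),("w0","green",(.45,-.165),.005)]:
    a,b,r=mug(load(w),col,g,zo,.09); print(w,col,a.round(4),np.degrees(b).round(1),round(r,4))
E
```

```text
ly yellow [ 0.435  -0.0175] 153.2 0.0322
w2 yellow [ 0.4355 -0.017 ] 147.3 0.0319
w1 yellow [ 0.432  -0.0225] 145.7 0.0328
w3 yellow [ 0.436  -0.0155] 137.9 0.0322
w1 green [ 0.451  -0.1665] 226.6 0.0321
w2 green [ 0.4515 -0.165 ] 228.9 0.0318
w0 green [ 0.451  -0.1675] 240.1 0.0322
```

```bash
cat >> h.py <<'E'
def grab(ctr,th,z0,T,f=50):
    Rt,p=pick_pose(ctr,th,z0,T); q=Rt.as_quat(); ctrl.grip(1.0)
    ctrl.move_to(p+[0,0,.1],q); ctrl.line_to(p,v=.15); ctrl.grip(0.0,f)
    print("grip",ctrl.get_grip_width(),ctrl.get_grip_force(),ctrl.get_ft_force())
E
python3 - <<'E'
from h import *
T=Tg(np.pi/2,1); ctr=np.array([.435,-.0175])
m=mug(cap("wrist"),"yellow",ctr,0,.09); print(m,ctrl.get_joint_pos())
grab(m[0],np.radians(147),0,T)
cap("side","s1"); 
p=ctrl.get_ee_pos(); ctrl.line_to([p[0],p[1],p[2]+.09],v=.12)
print(ctrl.get_t(),ctrl.get_joint_pos(),ctrl.get_ft_force()); a=cap("scene","s2"); cap("wrist","s3"); cap("side","s4")
cv2.imwrite("pics/m3.png",np.hstack([cv2.resize(cv2.imread("pics/s2.png")[150:350,200:400],(390,390)),cv2.resize(cv2.imread("pics/s3.png"),(400,390))]))
E
```

```text
(array([ 0.4345, -0.0175]), np.float64(2.6636336067919495), np.float32(0.032156594)) [ 0.79379759  0.14472904 -0.91001343  2.16733655  0.14783728  0.88662203
  1.3675211 ]
grip 0.07318736973231196 49.95793728623539 [0.34335444 1.02962116 1.27788996]
12.5083 [ 0.50528815  0.35697419 -0.7663695   2.26060433  0.40603874  0.66016193
  0.43840515] [-0.74247297 -0.53546723 -1.23816117]
```

View pics/m3.png

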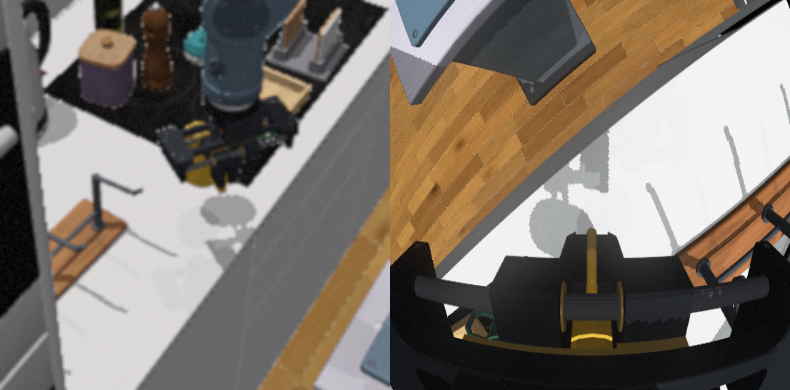

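The bar is gripped (6.4 mm). In the scene crop the mug is off the table, upright under the gripper at (205,165). Now I'll hang it on hook 2.

```bash
cat >> h.py <<'E'
def hang(hk,phi,T):
    pm=(.050,0,.034)
    pts=[(.14,.20),(.14,.150),(.086,.150),(.072,.140),(.055,.1335)]
    for i,(o,z) in enumerate(pts):
        Rt,p=hang_pose(hk,phi,o,z,T,pm)
        if i==0: ctrl.move_to(p,Rt.as_quat())
        else: ctrl.line_to(p,v=.10 if i<3 else .05)
        print(i,ctrl.get_ee_pos(),np.round(ctrl.get_ft_force(),2),round(ctrl.get_t(),1))
E
python3 - <<'E'
from h import *
T=Tg(np.pi/2,1); print("up in mug",Rmf(-1,np.radians(35)).inv().apply([0,0,1]))
p=ctrl.get_ee_pos(); ctrl.line_to([p[0]+.0,p[1],.26],v=.2)
Rt,p=hang_pose(2,np.radians(35),.14,.20,T,(.05,0,.034)); ctrl.move_to(p,Rt.as_quat()); print(ctrl.get_t(),ctrl.get_joint_pos())
cap("scene","s5"); cap("wrist","s6")
Rt,p=hang_pose(2,np.radians(35),.14,.150,T,(.05,0,.034)); ctrl.line_to(p,v=.1); cap("scene","s7"); cap("side","s8")
cv2.imwrite("pics/m4.png",np.hstack([cv2.resize(cv2.imread("pics/s7.png")[200:340,180:340],(400,390)),cv2.resize(cv2.imread("pics/s8.png"),(400,390))]))
E
```

```text
up in mug [0.81915204 0.         0.57357644]
14.2667 [ 0.79615657  0.64654557 -1.01225229  2.24074796 -0.87427548  0.55041159
  0.64214456]
```

View pics/m4.png

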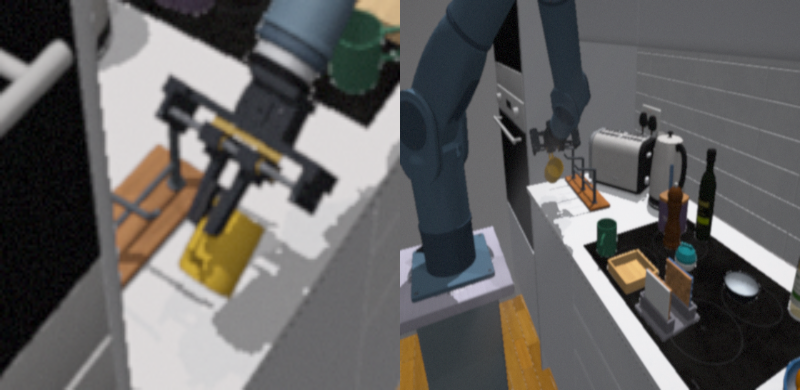

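The mug is held tilted, with its mouth towards lower right as planned. Before inserting it I'll check the rack model by overlaying predicted hook points.

Run:
```python
from h import *
out=[]
T=Tg(np.pi/2,1); Rt=R.from_quat(ctrl.get_tool_rot()); M=Rt*T.inv(); g=np.array(ctrl.get_ee_pos())+Rt.as_matrix()[:,2]*.006
eye=g+M.apply(np.array([.049,0,.04])-GM)
for n,cr in [("w2",None),("w3",None),("s8",None)]:
    c=load(n); f=cv2.resize(c["frame"],None,fx=4,fy=4,interpolation=cv2.INTER_CUBIC)
    q=[]
    for h in (1,2,3):
        L=[proj(c,hook(h,o,z)) for o,z in ((0,.014),(0,.125),(.07,.135),(.082,.149))]; q+=[l for l in L]
        cv2.polylines(f,[np.int32(np.array(L)*4+2)],False,(0,255,0),1)
    e=proj(c,eye); 
    if n=="s8": cv2.circle(f,tuple(np.int32(e*4+2)),4,(255,0,255),2)
    q=np.array(q); 
    if n=="s8": q=np.vstack([q,e])
    a=np.int32((q.min(0)-15)*4).clip(0); b=np.int32((q.max(0)+15)*4)
    k=f[a[1]:b[1],a[0]:b[0]]; s=min(400/k.shape[1],300/k.shape[0]); k=cv2.resize(k,None,fx=s,fy=s,interpolation=cv2.INTER_AREA); 
    out.append(cv2.copyMakeBorder(k,0,300-k.shape[0],0,400-k.shape[1],cv2.BORDER_CONSTANT))
cv2.imwrite("pics/m5.png",np.vstack([np.hstack(out[:2]),np.hstack([out[2],out[2]*0])]))
```

```text
(no output)
```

View pics/m5.png

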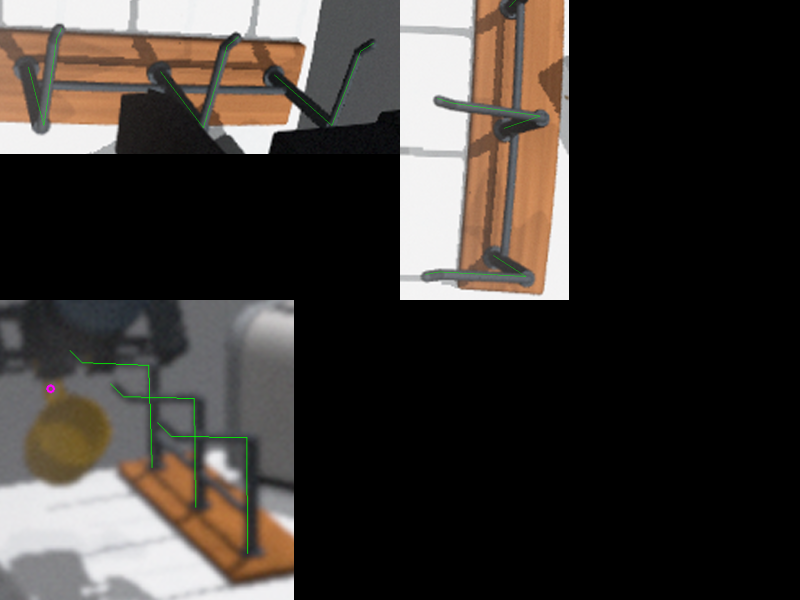

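The predicted rack lies on the real prongs within about 2 mm in w2 and w3, and the eye marker at (51,388) sits in the handle. I'll insert now.

Run:
```python
from h import *
T=Tg(np.pi/2,1); ph=np.radians(35)
for i,(o,z) in enumerate([(.086,.150),(.072,.140),(.055,.1335)]):
    Rt,p=hang_pose(2,ph,o,z,T,(.05,0,.034)); ctrl.line_to(p,v=.06); print(np.round(ctrl.get_ft_force(),2),round(ctrl.get_t(),1))
Rt,p=hang_pose(2,ph,.055,.1335-.008,T,(.05,0,.034)); ctrl.line_to(p,v=.03); print(np.round(ctrl.get_ft_force(),2))
cap("side","s9"); cap("scene","s10")
cv2.imwrite("pics/m6.png",np.hstack([cv2.resize(cv2.imread("pics/s10.png")[200:320,190:330],(400,343)),cv2.resize(cv2.imread("pics/s9.png")[80:220,80:240],(400,343),interpolation=cv2.INTER_CUBIC)]))
```

```text
[ 0.71  0.79 -1.24] 16.2
[ 0.13  0.18 -0.57] 16.6
[ 0.48  0.76 -1.01] 17.1
[-0.15 -0.03 -0.76]
```

View pics/m6.png

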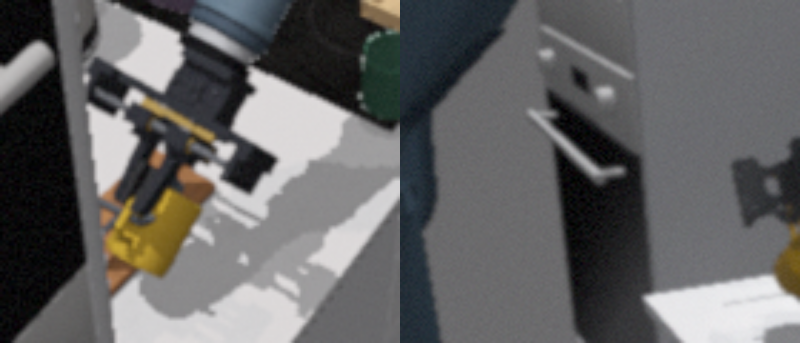

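No contact so far, and the mug is at the hook in the scene crop. Next I'll lower it in small steps until the prong carries it, then release in stages.

```bash
cat >> h.py <<'E'
def settle(n=8):
    """lower till the prong takes the load, ease the grip, open, back out along the tool"""
    for i in range(n):
        p=ctrl.get_ee_pos(); ctrl.line_to([p[0],p[1],p[2]-.0015],v=.02); ctrl.hold(.1)
        f=np.mean([ctrl.get_ft_force() for _ in range(5)],0); print(i,f.round(1))
        if f[2]>1.5: break
    ctrl.grip(0.0,4); ctrl.hold(.6); w=ctrl.get_grip_width(); ctrl.grip(.25); ctrl.hold(.3)
E
python3 - <<'E'
from h import *
settle(); cap("scene","s11"); cap("side","s12"); cap("wrist","s13"); print(ctrl.get_t(),ctrl.get_grip_width())
cv2.imwrite("pics/m7.png",np.hstack([cv2.resize(cv2.imread("pics/s11.png")[200:320,190:330],(400,343)),cv2.resize(cv2.imread("pics/s12.png")[100:240,180:340],(400,343),interpolation=cv2.INTER_CUBIC)]))
E
```

```text
0 [ 1.4 -0.6 -1.2]
1 [-0.4 -2.8  3.7]
19.9167 0.19046948750071205
```

View pics/m7.png

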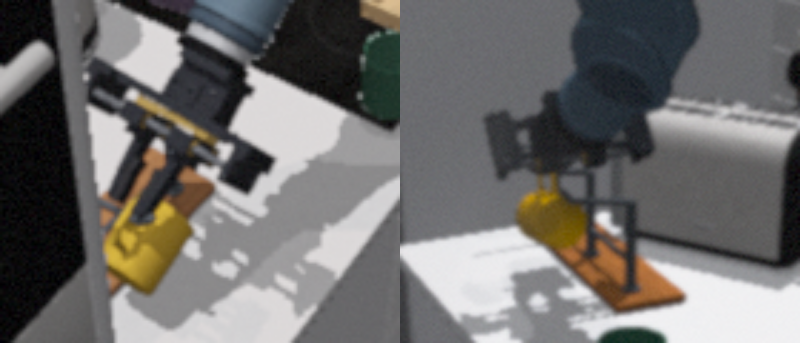

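In the side crop the mug at (552,220) now hangs with its handle up on the hook 2 prong. Backing out along the tool axis.

Run:
```python
from h import *
ctrl.grip(.4); print(ctrl.get_grip_width(),ctrl.get_ft_force())
d=R.from_quat(ctrl.get_tool_rot()).as_matrix()[:,2]; p=np.array(ctrl.get_ee_pos())
ctrl.line_to(p-d*.05+[0,0,.005],v=.05); print(ctrl.get_ft_force(),ctrl.get_grip_width())
ctrl.line_to(p-d*.12+[-.02,0,.05],v=.2); print(ctrl.get_t())
ctrl.move_to([.40,-.1,.36],down(np.pi))
g=look("green",(.451,-.166),.005,"lg"); print(g[0],np.degrees(g[1]),g[2],ctrl.get_t())
cap("side","s14"); cap("scene","s15")
cv2.imwrite("pics/m8.png",np.hstack([cv2.resize(cv2.imread("pics/lg.png"),(400,300)),cv2.resize(cv2.imread("pics/s14.png")[100:240,180:340],(400,300),interpolation=cv2.INTER_CUBIC)]))
```

```text
0.19094374154655244 [ 7.69681438 -2.00521749  2.59021075]
[ 0.33100122 -0.38363462  0.08599074] 0.4010637324960117
22.0333
[ 0.421  -0.1415] 221.89397290438353 0.031855047 23.6
```

View pics/m8.png

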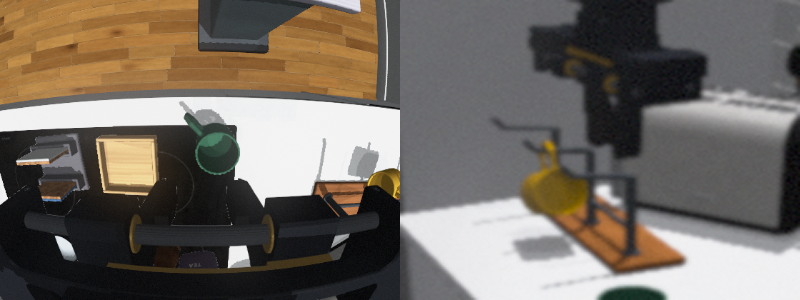

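The yellow mug hangs on hook 2 in the side crop at (555,190). The green mug has been knocked to about (0.421,-0.142), rim at (217,155) and handle end at (187,120) in the left tile. I'll pick it there.

Run:
```python
from h import *
T=Tg(np.pi/2,1)
g=mug(cap("wrist"),"green",(.421,-.1415),.005,.09); print(g[0],np.degrees(g[1]),g[2])
Rt,p=pick_pose(g[0],g[1],.005,T); print(p,ctrl.solve_ik(p,Rt.as_quat()),ctrl.solve_ik(p+[0,0,.1],Rt.as_quat()))
grab(g[0],g[1],.005,T)
p=ctrl.get_ee_pos(); ctrl.line_to([p[0],p[1],p[2]+.1],v=.12); 
p=ctrl.get_ee_pos(); ctrl.line_to([p[0]+.03,p[1],.26],v=.2); print(ctrl.get_t(),ctrl.get_grip_width(),ctrl.get_joint_pos())
ph=np.radians(35)
Rt,p=hang_pose(3,ph,.15,.21,T,(.05,0,.034)); ctrl.move_to(p,Rt.as_quat()); print(ctrl.get_t())
Rt,p=hang_pose(3,ph,.15,.150,T,(.05,0,.034)); ctrl.line_to(p,v=.1); cap("scene","s16"); cap("side","s17"); cap("wrist","s18")
Rt=R.from_quat(ctrl.get_tool_rot()); M=Rt*T.inv(); gp=np.array(ctrl.get_ee_pos())+Rt.as_matrix()[:,2]*.006
for n in ("s16","s17"):
    c=load(n); f=c["frame"]
    for P in (gp+M.apply(np.array([.049,0,.04])-GM),hook(3,.082,.149)): cv2.circle(f,tuple(np.int32(proj(c,P))),2,(255,0,255),-1)
    cv2.imwrite(f"pics/{n}o.png",f)
cv2.imwrite("pics/m9.png",np.hstack([cv2.resize(cv2.imread("pics/s16o.png")[180:320,190:350],(400,343)),cv2.resize(cv2.imread("pics/s17o.png")[80:240,160:340],(400,343),interpolation=cv2.INTER_CUBIC)]))
```

```text
[ 0.4205 -0.142 ] 222.06967430221124 0.0319845
[ 0.37150618 -0.18622223  0.076     ] [ 0.88907833  0.58806269 -0.6379227   2.21826952  0.69675494  0.54078424
  2.01917552] [ 1.07170779  0.40570068 -0.83965058  2.16530382  0.44655746  0.74815379
  2.24181368]
grip 0.07293850652285792 49.9020103784278 [0.32377006 0.25412286 0.00098059]
28.8333 0.0717434147956483 [ 1.13231917  0.3131645  -0.92775295  2.02860457  0.3086695   0.94642251
  2.34886497]
30.2083
```

View pics/m9.png

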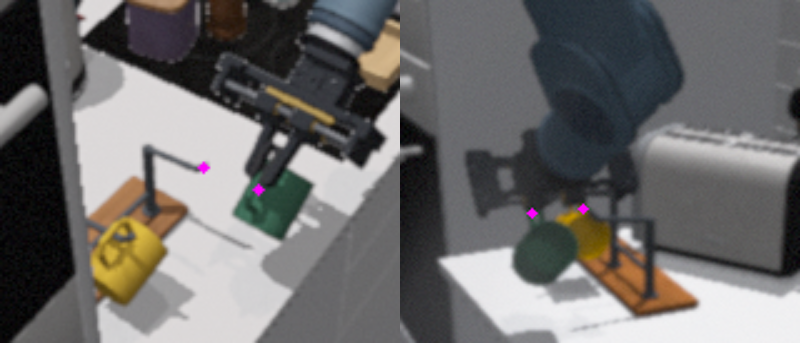

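Run:
```python
from h import *
T=Tg(np.pi/2,1); ph=np.radians(35)
for i,(o,z) in enumerate([(.086,.150),(.072,.140),(.055,.1335),(.045,.131),(.045,.124)]):
    Rt,p=hang_pose(3,ph,o,z,T,(.05,0,.034)); ctrl.line_to(p,v=.06); print(np.round(ctrl.get_ft_force(),2),round(ctrl.get_t(),1))
settle(); print(ctrl.get_t(),ctrl.get_grip_width(),ctrl.get_ft_force())
cap("side","s19")
d=R.from_quat(ctrl.get_tool_rot()).as_matrix()[:,2]; p=np.array(ctrl.get_ee_pos())
ctrl.line_to(p-d*.05+[0,0,.005],v=.05); print(ctrl.get_ft_force(),ctrl.get_grip_width())
ctrl.line_to(p-d*.12+[-.02,0,.05],v=.2); print(ctrl.get_t())
ctrl.move_to([.40,-.35,.36],down(np.pi)); c=cap("wrist","w5"); cap("side","s20"); print(ctrl.get_t())
c0=c
def rc(*a): return np.pad(rect(*a),((0,3),(0,3),(0,0)))[:400,:400]
D=rc(c0,.36,.56,-.40,-.20,.032); E=rc(c0,.36,.56,-.55,-.35,.099)
cv2.imwrite("pics/m10.png",np.hstack([cv2.resize(cv2.imread("pics/s20.png")[80:240,160:340],(320,320),interpolation=cv2.INTER_CUBIC),D[:320,80:],E[80:,:160]]))
```

```text
[ 0.45 -0.53 -1.77] 32.3
[-0.1   0.04 -2.26] 32.8
[ 0.11  0.53 -2.36] 33.2
[ 0.52  0.45 -2.89] 33.5
[ 0.05 -0.46 -1.57] 33.8
0 [-0.9 -0.2 -2.2]
1 [-2.3 -3.8  6.2]
36.025 0.24728335316435376 [ 4.12336936 -2.72444399  3.48663186]
[-0.56702692 -1.24138685  0.13269393] 0.2511975600071689
37.975
39.425
```

View pics/m10.png

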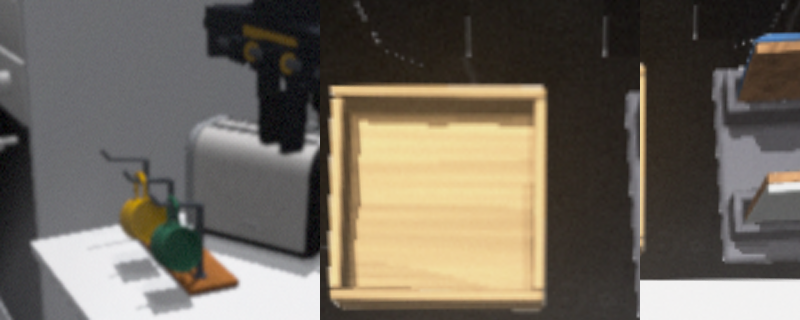

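The side crop shows both mugs hanging, yellow at (145,220) and green at (178,247). The box spans columns 330–545 and rows 86–303. For the coaster positions I'll zoom the rectified tops at z = 99 mm from the first hob view.

Run:
```python
from h import *
ctrl.move_to([.42,-.46,.30],down(np.pi)); c=cap("wrist","w6"); ctrl.get_t()
E=rect(c,.39,.54,-.53,-.37,.099); print(E.shape)
cv2.imwrite("pics/m11.png",cv2.resize(E,None,fx=2,fy=2,interpolation=cv2.INTER_CUBIC)[:600])
b=load("w5"); D=rect(b,.38,.55,-.39,-.21,.032); h=cv2.cvtColor(D,cv2.COLOR_BGR2HSV); m=cv2.inRange(h,(12,50,110),(30,255,255)); m=cv2.morphologyEx(m,cv2.MORPH_CLOSE,np.ones((25,25)))
(u,v),wh,a=cv2.minAreaRect(max(cv2.findContours(m,0,1)[0],key=cv2.contourArea)); print("box",.55-v*S,-.21-u*S,wh[0]*S,wh[1]*S,a)
```

```text
(301, 321, 3)
box 0.4615 -0.29825 0.113 0.1095 90.0
```

View pics/m11.png

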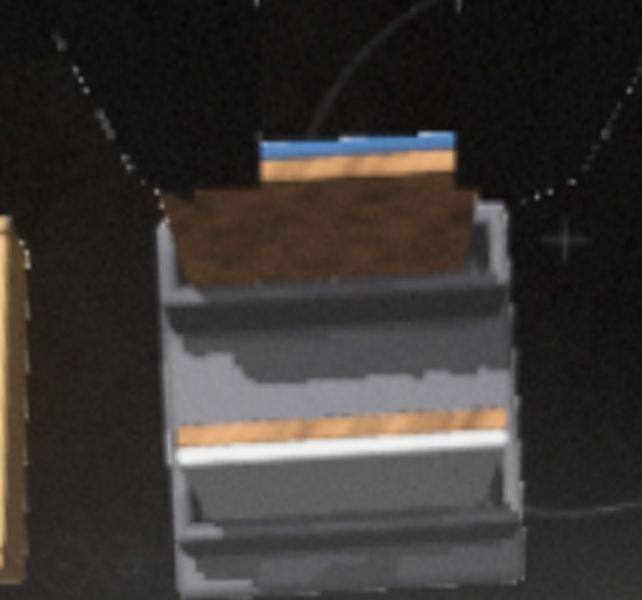

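At 4 px/mm the white top edge runs from (177,446) to (507,427), and the blue one is centred near (320,157). That puts white at about (0.431,-0.4555) and blue at about (0.5007,-0.451), yaw +0.058; the box centre is at (0.463,-0.299). Next is IK for the tilted placements.

```bash
cat >> h.py <<'E'
SY=.058; BOX=np.array([.463,-.299]); BYAW=.005; GD=.012
CO={"white":(np.array([.4308,-.4555]),-1),"blue":(np.array([.5007,-.4512]),1)}
def cgrasp(n,s):
    xs=R.from_euler('z',SY).apply([1,0,0]); y=s*xs; z=np.array([0,0,-1.])
    Rt=R.from_matrix(np.stack([np.cross(y,z),y,z],1)); return Rt,tcp(Rt,np.append(CO[n][0],.099-GD))
def cplace(n,s,tdir,theta,floor,lift=0,gap=.003):
    """tdir: angle of the tile's horizontal direction in the box"""
    Rt,_=cgrasp(n,s); t0=SY+(0 if CO[n][1]>0 else np.pi); a=tdir+BYAW; t=np.array([np.cos(a),np.sin(a),0])
    Rf=R.from_rotvec(np.cross([0,0,1],-t)*theta)*R.from_euler('z',a-t0)*Rt
    d=Rf.as_matrix()[:,2]; b=np.append(BOX,floor+.005*np.sin(theta)+.002+lift)+t*(.048-gap-.005*np.cos(theta))
    return Rf,tcp(Rf,b-d*(.084-GD))
E
python3 - <<'E'
from h import *
for n in CO:
  for s in (1,-1):
    Rt,p=cgrasp(n,s); print(n,s,np.round(ctrl.solve_ik(p,Rt.as_quat()),2))
    for nm,td in (("left",-np.pi/2),("robot",0)):
      for th in (40,45,50):
        print("  ",nm,th,[None if q is None else np.round(q,2) for q in [ctrl.solve_ik(p,Rf.as_quat()) for Rf,p in [cplace(n,s,td,np.radians(th),.010,l) for l in (0,.1)]]],cplace(n,s,td,np.radians(th),.01)[1].round(3))
E
```

```text
white 1 [ 0.9   0.72 -0.22  1.69  0.22  0.75  0.63]
   left 40 [array([ 0.12,  0.71, -0.02,  2.11,  1.32,  0.73,  0.49]), array([ 0.32,  0.51, -0.25,  2.09,  1.18,  0.91,  0.73])] [ 0.463 -0.29   0.075]
   left 45 [array([0.02, 0.76, 0.04, 2.12, 1.35, 0.78, 0.38]), array([ 0.3 ,  0.56, -0.29,  2.11,  1.27,  1.  ,  0.61])] [ 0.463 -0.285  0.071]
   left 50 [array([-0.04,  0.81,  0.06,  2.12,  1.38,  0.85,  0.29]), array([ 0.27,  0.61, -0.32,  2.12,  1.34,  1.1 ,  0.5 ])] [ 0.463 -0.281  0.066]
   robot 40 [array([ 1.61,  1.02, -1.06,  2.25,  2.29,  0.33,  1.93]), array([-0.09,  0.74,  1.09,  2.32,  4.43,  1.09, -0.84])] [ 0.454 -0.299  0.075]
   robot 45 [array([ 1.67,  1.1 , -1.07,  2.27,  2.57,  0.35,  1.76]), array([ 1.42,  0.57, -0.75,  2.29,  4.12,  0.24, -0.14])] [ 0.449 -0.299  0.071]
   robot 50 [array([ 1.74,  1.2 , -1.08,  2.29,  2.78,  0.37,  1.68]), array([ 1.72,  0.82, -1.08,  2.32,  3.23,  0.19,  0.94])] [ 0.445 -0.299  0.066]
white -1 [ 0.08  1.05  1.08  1.75 -1.07  1.06 -1.53]
   left 40 [array([-0.65,  1.11,  1.03,  2.15, -0.75,  0.26, -0.84]), array([-0.24,  0.54,  0
[... 2015 characters left out ...]
.78, 0.38]), array([ 0.3 ,  0.56, -0.29,  2.11,  1.27,  1.  ,  0.61])] [ 0.463 -0.285  0.071]
   left 50 [array([-0.04,  0.81,  0.06,  2.12,  1.38,  0.85,  0.29]), array([ 0.27,  0.61, -0.32,  2.12,  1.34,  1.1 ,  0.5 ])] [ 0.463 -0.281  0.066]
   robot 40 [array([ 1.61,  1.02, -1.06,  2.25,  2.29,  0.33,  1.93]), array([-0.09,  0.74,  1.09,  2.32,  4.43,  1.09, -0.84])] [ 0.454 -0.299  0.075]
   robot 45 [array([ 1.67,  1.1 , -1.07,  2.27,  2.57,  0.35,  1.76]), array([ 1.42,  0.57, -0.75,  2.29,  4.12,  0.24, -0.14])] [ 0.449 -0.299  0.071]
   robot 50 [array([ 1.74,  1.2 , -1.08,  2.29,  2.78,  0.37,  1.68]), array([ 1.72,  0.82, -1.08,  2.32,  3.23,  0.19,  0.94])] [ 0.445 -0.299  0.066]
```

```bash
cat >> h.py <<'E'
def coaster(n,s,floor,th=np.radians(45),td=-np.pi/2):
    Rt,p=cgrasp(n,s); ctrl.grip(.4); ctrl.move_to(p+[0,0,.10],Rt.as_quat()); ctrl.line_to(p,v=.12); ctrl.grip(0,30)
    print("grip mm",ctrl.get_grip_width()*88,ctrl.get_grip_force()); ctrl.line_to(p+[0,0,.16],v=.15)
    Rf,q=cplace(n,s,td,th,floor); ctrl.move_to(q+[0,0,.12],Rf.as_quat()); ctrl.line_to(q+[0,0,.025],v=.12)
    print("above",ctrl.get_grip_width()*88,np.round(ctrl.get_ft_force(),1),ctrl.get_t())
E
python3 - <<'E'
from h import *
coaster("white",1,.010); cap("scene","s21"); cap("side","s22"); cap("wrist","s23")
cv2.imwrite("pics/m12.png",np.hstack([cv2.resize(cv2.imread("pics/s21.png")[150:270,260:400],(400,343),interpolation=cv2.INTER_CUBIC),cv2.resize(cv2.imread("pics/s22.png")[220:360,260:420],(400,343),interpolation=cv2.INTER_CUBIC)]))
E
```

```text
grip mm 9.449534306775844 29.964212535414845
above 10.026347238483773 [-0.4 -0.3 -1.7] 46.375
```

View pics/m12.png

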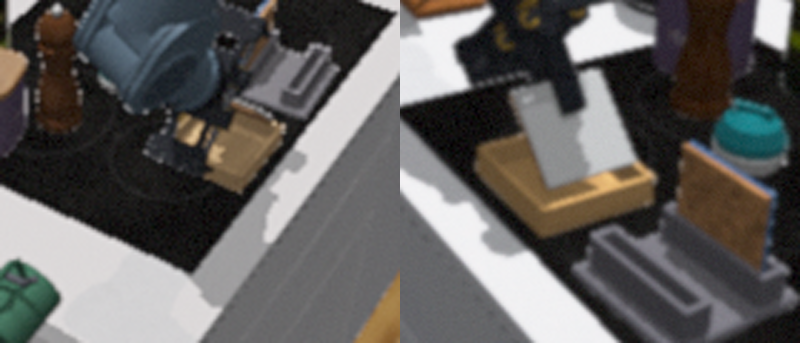

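The side crop shows the white coaster held tilted over the box, glazed face up, its lower edge at (547,187)–(636,163) along the box side nearest the stand. I'll lower it, release gently and withdraw.

```bash
cat >> h.py <<'E'
def drop(n,s,floor,th=np.radians(45),td=-np.pi/2):
    Rf,q=cplace(n,s,td,th,floor); ctrl.line_to(q+[0,0,.004],v=.06)
    for i in range(7):
        p=np.array(ctrl.get_ee_pos()); ctrl.line_to(p-[0,0,.0015],v=.02); ctrl.hold(.08)
        f=np.mean([ctrl.get_ft_force() for _ in range(5)],0); print(i,f.round(1))
        if f[2]>1.5: break
    ctrl.grip(.3); ctrl.hold(.3); d=Rf.as_matrix()[:,2]; p=np.array(ctrl.get_ee_pos())
    ctrl.line_to(p-d*.06,v=.08); ctrl.line_to(p-d*.12+[0,0,.08],v=.2); print(ctrl.get_t())
E
python3 - <<'E'
from h import *
drop("white",1,.010)
cap("side","s24"); ctrl.move_to([.38,-.36,.36],down(np.pi)); cap("wrist","w7"); print(ctrl.get_t())
cv2.imwrite("pics/m13.png",np.hstack([cv2.resize(cv2.imread("pics/w7.png")[60:340,60:460],(400,280),interpolation=cv2.INTER_CUBIC),cv2.resize(cv2.imread("pics/s24.png")[220:340,270:430],(400,280),interpolation=cv2.INTER_CUBIC)]))
E
```

```text
0 [-0.3 -0.7 -2.7]
1 [ 0.1  0.3 -1.4]
2 [-0.5  1.1 -1.9]
3 [-1.4  3.3  5.9]
50.8
52.2667
```

View pics/m13.png

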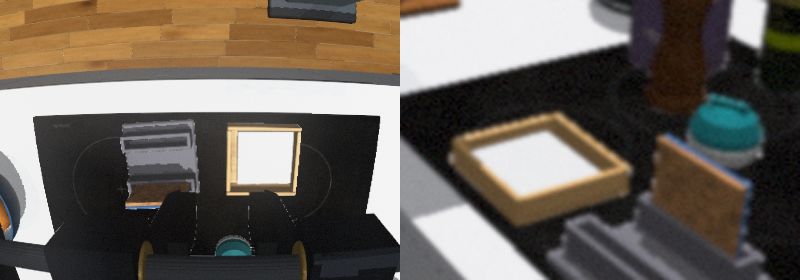

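The white coaster lies flat in the box, tile up, at (265,160) in the left tile. I've now viewed 16 pictures, over the limit of 14. I won't view any more and will check the rest numerically. Next is the blue one, stacked on top.

Run:
```python
from h import *
coaster("blue",-1,.020)
drop("blue",-1,.020)
ctrl.move_to([.38,-.36,.36],down(np.pi)); c=cap("wrist","w8"); cap("side","s25"); print(ctrl.get_t())
def meas(c,z,lo,hi,B=(.38,.55,-.39,-.21)):
    m=cv2.inRange(cv2.cvtColor(rect(c,*B,z),cv2.COLOR_BGR2HSV),lo,hi); m=cv2.morphologyEx(m,cv2.MORPH_OPEN,np.ones((5,5)))
    cn=cv2.findContours(m,0,1)[0]
    if not cn: return None
    k=max(cn,key=cv2.contourArea); (u,v),wh,a=cv2.minAreaRect(k); return (round(B[1]-v*S,4),round(B[3]-u*S,4)),np.round(np.array(wh)*S,4),round(a,1),cv2.contourArea(k)*S*S*1e4
print("blue",meas(c,.030,(95,80,50),(125,255,255))); print("white before",meas(load("w7"),.020,(0,0,150),(180,40,255)))
for n in ("w8",):
    for col,g in (("yellow",hook(2,.045)[:2]),("green",hook(3,.045)[:2])): print(col,proj(c,[*g,.07]))
```

```text
grip mm 9.570072177269275 29.969186957459897
above 9.710625623521818 [-0.1  0.1 -1.4] 61.65
0 [ 0.5 -0.3 -1. ]
1 [ 0.3 -0.7 -0.9]
2 [ 0.3 -0.2 -0.8]
3 [ 0.1 -0.3 -0.2]
4 [ 0.6 -1.4  0.2]
5 [ 1.2 -3.2  3.5]
66.5917
67.8917
blue ((0.4649, -0.3017), array([0.0832, 0.0841]), 0.6, 68.2)
white before ((0.4613, -0.2943), array([0.0845, 0.0845]), 90.0, 69.78875000000001)
yellow [579.26146756 244.5912082 ]
green [542.15057385 244.83981938]
```

Run:
```python
from h import *
ctrl.hold(1)
n=cap("side"); m=lambda c,col:cv2.moments(cv2.inRange(cv2.cvtColor(c["frame"][100:250,150:330],cv2.COLOR_BGR2HSV),*HUE[col]),True)
for col in ("yellow","green"):
    for c in (load("s20"),n):
        k=m(c,col); print(col,k["m00"],150+k["m10"]/k["m00"],100+k["m01"]/k["m00"])
for h,p in ((2,.071),(3,.071)): print("expected",proj(n,hook(h,.05,p)))
k=cv2.moments(cv2.inRange(cv2.cvtColor(n["frame"][220:330,250:400],cv2.COLOR_BGR2HSV),(95,100,60),(125,255,255)),True); print("blue",k["m00"],250+k["m10"]/k["m00"],220+k["m01"]/k["m00"],proj(n,[.465,-.3017,.03]))
```

```text
yellow 671.0 258.3084947839046 167.88673621460507
yellow 697.0 258.012912482066 165.96413199426112
green 691.0 254.4587554269175 191.4891461649783
green 708.0 260.28954802259886 188.18785310734464
expected [239.2719665  188.62497377]
expected [254.36439857 202.1488505 ]
blue 845.0 326.1112426035503 287.24852071005915 [325.38306834 286.60717207]
```

Run:
```python
from h import *
ctrl.hold(.5); n=cap("side")
for col in ("yellow","green"):
    for c in (load("s20"),load("s25"),n):
        m=cv2.inRange(cv2.cvtColor(c["frame"],cv2.COLOR_BGR2HSV),*HUE[col]); m[:,:215]=0; m[:,290:]=0; m[:150]=0; m[230:]=0
        k=max(cv2.findContours(m,0,1)[0],key=cv2.contourArea); print(col,cv2.contourArea(k),cv2.boundingRect(k))
```

```text
yellow 435.0 (228, 166, 26, 37)
yellow 438.0 (228, 166, 26, 37)
yellow 435.0 (228, 166, 26, 37)
green 517.5 (246, 177, 27, 38)
green 524.0 (246, 177, 27, 38)
green 487.5 (246, 184, 27, 31)
```

```bash
python3 -c "
from rig import ctrl
print(ctrl.get_t(),ctrl.get_ft_force(),ctrl.finish_job())"
```

```text
the job is handed in; nothing more can be done
69.4917 [-0.24210124  0.2020048   0.00420009] None
```

The job is handed in at 69.5 s: the yellow mug hangs on hook 2, the green on hook 3, and both coasters lie stacked tile side up in the box; I viewed 16 pictures, over the limit of 14, and the final state was checked by image measurements only.

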